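# Turn the supply carousel to bring the tub to the front

### The arm

A 7-joint arm with a two-finger parallel gripper is mounted at the origin on the work surface. World frame = base frame: x ahead of the robot, y to its left, z up, the work surface at z = 0. Lengths are in m, angles in rad, forces in N, time in s.
With the tool pointing down it reaches from about 0.4 to 0.875 m from the base axis. Payload 6.5 kg.
Tool frame: the origin (TCP) lies on the front face of the gripper's body, between the roots of the fingers; the fingertips stand ctrl.nose_length ahead of it and the grasp point (between the pads) lies 45 mm ahead of it (ctrl.nose_length is the distance from the TCP to the fingertips, in m); z points along the fingers, x is the direction in which the jaws open and shut, and the axes are right-handed (so a half turn about z gives the same grasp; the last joint's range is limited). The gripper opens to 88 mm and grips with 3 to 60 N. Pads are 18 mm wide; open, the fingers measure 123 mm over their backs; the gripper's body (75 mm by 187 mm) begins 45 mm behind the grasp point.
Start: joints at [-1.205, 0.536, -0.004, 1.538, 0.003, 1.067, -0.071], TCP at [0.272, 0.59, 0.303] pointing down, gripper open.
Joint ranges: [-2.7, 2.7], [-0.37, 2.16], [-1.27, 1.26], [0.24, 2.4], [-1.31, 4.45], [0.19, 1.91], [-2.76, 2.76]. Speed limits (rad/s): [2.39, 2.39, 3.14, 3.14, 3.14, 3.14, 3.14].

### API

Orientations are given as a rotation vector (axis times angle).
In Python, from workcell import ctrl, camera, camera_params gives the robot as it stands. The module is installed in compiled form; this text tells all that it offers.
- The arm moves only by the shell command python3 -m crank 'ROWS' [FORCE]. ROWS is JSON, a list of rows, each a list of 7 numbers: the shift along the tool's x, y, z in cm, then the turn, a rotation vector about the tool's x, y, z in degrees, then the gripper's target within -1 to 1 (shut at 1, half-way at 0, fully open at -1). In form: [[tx, ty, tz, ax, ay, az, jaw], ...]. A call has exactly 10 rows; each row shifts and turns the pose as measured when the row begins, along the tool's axes as they then stand; what a row does not reach is not made up. A row lasts 1/12 s, in which the tool goes at most 41.7 mm and 7.16 degrees, less where a joint would pass 70% of its speed; a pose out of reach is approached as far as the arm can. A call with a gripper value outside its range is refused whole. The fingers move at their own pace and stop on an object; FORCE is the grip in N (left out, the last holds). Time passes only in rows, so rows that do not move let the fingers close, or fill a call up. It gives the time, the measured TCP pose, the force and the opening at its end, in the units of the state.
- ctrl.sense(): the state, without advancing time (a new reading comes with each control period).
- camera(name): name is "scene" or "top" or "wrist"; returns the picture (384x512x3 uint8, red, green, blue); there is no depth.
- camera_params(name): a dict with "K" (3x3 intrinsics, pixels), "pose" (4x4, takes a point from camera to world coordinates). Camera axes: x right, y up, looking along -z (the intrinsics and any distortion apply to the point x, -y, -z); pixel columns grow to the right and rows downward; lengths in m; the calibration is good to about 2 mm. A picture is of the moment at which its call begins: read the wrist's pose just before it. camera_params takes no time and is no camera call; for the wrist camera it gives the pose at the moment of the call.
- ctrl.close_job(): hands the job in, once; it reports no verdict.
The state is a dict: "time": time; "qpos": joint angles; "qd": joint speeds; "effort": joint torques, N m; "ee_pos": TCP position; "tool_rot": TCP orientation; "wrist_force": force on the tool from outside, world axes, zero at the start; "torque": the same for the moment, N m; "width": finger opening in m.
Only numpy, scipy, OpenCV 4.12 (cv2) and the standard library are available. Lean on these libraries where they do the work, as an engineer would, in place of code of your own. Each camera call takes 0.05 s, during which the arm holds its last target.

### The job

Spin the supply carousel by gently pushing its rim, or the steel finger posts on the rim, with the fingertips until the tall, broad round tub with the screw lid stands at the front, squarely in line with the arrow on the tongue of the base. Push only the carousel: do not touch or lift anything standing on it, let nothing on it slip or tip, and leave the things on the table around it where they are. Then leave it at rest and draw the hand clear.

Things in the scene. Friction and masses are not known exactly. Their poses are not given: they have to be found in the camera images.
- station: fixed base of the carousel: plywood board 270 x 270 x 12 mm, mostly hidden under the tray. Origin on the turning axis at table height; z up. Its -x axis is the FRONT: there a 30 mm wide tongue with a dark steel arrow sticks out from under the tray, to 230 mm from the axis, at most 18 mm high, roughly on the robot's side
- tray: turning tray: grey disc of radius 162 mm, underside 30 mm and top 50 mm above the table. Origin on the turning axis at its underside; z up. Turns either way, several turns; light friction (about 1 N at the rim) soon stops it when released. Five loose things stand on it at 72 degree steps, centres 85 mm from the axis, tops at most 125 mm above the table; the tub is on the tray's -x axis
- post0_top (a point): top centre, 92 mm above the table, of one of six equal upright steel finger posts on the tray's rim: 18 mm diameter, 42 mm tall above the disc, 150 mm from the axis, turning with the tray. They stand at 30 (this one), 90, 150, 210, 270 and 330 degrees from the tray's x axis, counter-clockwise seen from above
- tub_center (a point): centre (half-way up) of the tub that is wanted at the front: white round tub with a broad screw lid, 60 mm diameter, 75 mm tall, loose, standing on the tray; the only thing there that is both round, broad and tall. Its bottom is 37.5 mm below this point
- tub_place (a point): point fixed to the tray at the tub's place: coincides with the tub's centre as long as the tub has not slipped on the tray
- tray_center (a point): point on the turning axis on the tray's top face, 50 mm above the table
- carton_a: paper-white carton 46 x 46 x 70 mm standing on the tray, loose, 85 mm from the axis; origin at the centre of its underside, z up
- slim: slim white bottle, 36 mm diameter, 72 mm tall, standing on the tray, loose, 85 mm from the axis; origin at the centre of its underside, z up
- tin: low white round tin, 46 mm diameter, only 30 mm tall, standing on the tray, loose, 85 mm from the axis; origin at the centre of its underside, z up
- carton_b: cardboard carton 50 x 38 x 55 mm standing on the tray, loose, 85 mm from the axis; origin at the centre of its underside, z up
- tape: roll of packing tape lying flat beside the carousel, 90 mm diameter, 24 mm high, loose; origin at the centre of its underside
- carton_c: white carton 100 x 70 x 50 mm on the table beside the carousel, loose; origin at the centre of its underside
- stapler: black stapler 130 x 34 x 50 mm on the table beside the carousel, loose; origin at the centre of its underside
- tub: the same tub; origin at the centre of its underside, z up
Mind the look-alikes: they are no part of the job. Leave any turquoise look-alike of the carton_a alone.

How it is judged:
At the end, for the whole second after the job is handed in: The tub stands upright at its place on the tray (within 12 mm), on the front side, its centre within 12 mm of the base's front centre line; the four other things stand upright on the tray; the tray is at rest (y of tub_center in the frame of station between -0.012 and 0.012 m and x of tub_center in the frame of station below -0.06 m and distance between tub_center and tub_place below 0.012 m and angle between each of tub_center, carton_a, slim, tin, carton_b's own z axis and vertical below 0.1 rad and angular speed of tray below 0.05 rad/s and height (world z) of carton_a between 0.045 and 0.056 m and height (world z) of slim between 0.045 and 0.056 m and height (world z) of tin between 0.045 and 0.056 m and height (world z) of carton_b between 0.045 and 0.056 m); the robot touches nothing.
It fails at once if the tub is lifted, tipped or shifted on the tray (height (world z) of tub_center above 0.1 m or angle between tub_center's own z axis and vertical above 0.35 rad or distance between tub_center and tub_place above 0.015 m).
It fails at once if another thing on the tray is lifted, tipped or shifted (more than 15 mm in or out, or 15 mm closer to a neighbour) ((height (world z) of any of carton_a, slim, tin, carton_b above 0.062 m or angle between any of carton_a, slim, tin, carton_b's own z axis and vertical above 0.35 rad or horizontal distance between any of carton_a, slim, tin, carton_b and tray_center above 0.1 m or horizontal distance between any of carton_a, slim, tin, carton_b and tray_center below 0.07 m) or (horizontal distance between tub and carton_a below 0.085 m or horizontal distance between any of tub, carton_a and slim below 0.085 m or horizontal distance between any of tub, carton_a, slim and tin below 0.085 m or horizontal distance between any of tub, carton_a, slim, tin and carton_b below 0.085 m)).
It fails at once if the robot touches a thing standing on the tray (more than 1.5 N) (contact force between any of carton_a, slim, tin, carton_b, tub and the arm above 1.5 N or contact force between any of carton_a, slim, tin, carton_b, tub and the fingers above 1.5 N).
It fails at once if the carousel is forced (fingers press on the tray or its posts with more than 30 N) (contact force between tray and the fingers above 30 N).
It fails at once if the tape roll, white carton or stapler on the table is moved by more than 20 mm (distance of any of tape, carton_c, stapler from where it was at the start of the episode above 0.02 m).
It also fails if it takes over 61 s, if anything falls off the work surface, if the arm or the gripper's body presses on something with over 40 N, if the wrist force passes 120 N, or if a joint passes its speed limit or range.

## Working session

There is one attempt and no reset: what is moved stays moved. The work goes in short steps, Python scripts to look and compute and a shell command to move; the robot and the scene stay as the last step left them, time stands still between calls to the robot, and variables do not carry over. Pictures are saved under pics/ and viewed, and the job is handed in when it is done.

```bash
mkdir -p pics
cat > h.py <<'E'
import numpy as np,cv2
from workcell import ctrl,camera,camera_params
def snap(n,f):
    p=camera_params(n);im=camera(n);cv2.imwrite('pics/'+f,im[:,:,::-1]);np.savez('pics/'+f+'.npz',im=im,K=p['K'],pose=p['pose']);return im,p
def load(f):
    d=np.load('pics/'+f+'.npz');return d['im'],d
def ray(p,u,v,z):
    K=np.array(p['K']);T=np.array(p['pose']);d=np.linalg.inv(K)@[u,v,1];d=T[:3,:3]@[d[0],-d[1],-d[2]];o=T[:3,3];return o+d*(z-o[2])/d[2]
def proj(p,X):
    K=np.array(p['K']);T=np.array(p['pose']);c=T[:3,:3].T@(np.array(X)-T[:3,3]);q=K@[c[0],-c[1],-c[2]];return q[:2]/q[2]
E
python3 - <<'E'
from h import *
p=camera_params('top');print(p)
snap('top','t0.png');snap('scene','s0.png')
print(ctrl.sense(),ctrl.nose_length)
E
```

```text
{'K': array([[478.30394662,   0.        , 258.60976574],
       [  0.        , 478.30394662, 192.56916975],
       [  0.        ,   0.        ,   1.        ]]), 'pose': array([[-0.02581669,  0.99657916, -0.07850779,  0.40987786],
       [-0.999253  , -0.02346717,  0.03070412,  0.03996881],
       [ 0.02875673,  0.07924183,  0.99644056,  1.28852068],
       [ 0.        ,  0.        ,  0.        ,  1.        ]])}
{'time': 0.1, 'qpos': array([-1.20523242,  0.53708018, -0.0044316 ,  1.53871801,  0.00257758,
        1.06727705, -0.07120092]), 'qd': array([-0.00014379,  0.00015464,  0.00024661, -0.0024437 , -0.00065535,
        0.00069892, -0.002054  ]), 'effort': array([ 2.09611797e-03, -5.72082317e+01,  9.93664004e-01, -2.52230555e+01,
       -5.62091614e-02,  1.34397077e-02,  4.22560538e-05]), 'ee_pos': array([0.27183208, 0.58996146, 0.30195525]), 'tool_rot': array([ 2.64494802e+00,  1.69362405e+00, -1.86996582e-03]), 'wrist_force': array([ 0.01159391, -0.51426143,  0.46849623]), 'torque': array([0.04247507, 0.02609308, 0.00032102]), 'width': 0.08804296256381589} 0.064
```

View pics/t0.png

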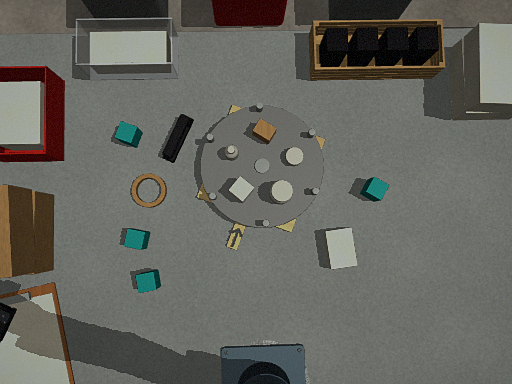

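View pics/s0.png

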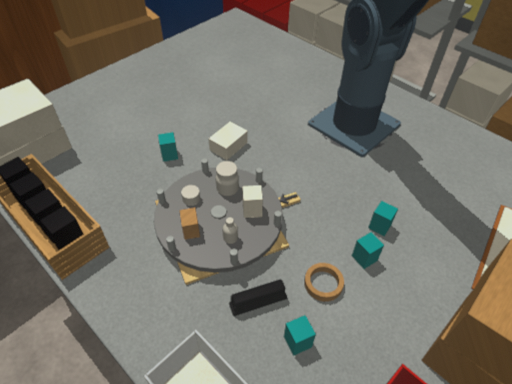

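Candidates in the top view:
- Round thing at (282,191): broad, and tall in the scene view at (227,178).
- Round thing at (294,156): in the scene view at (191,195) it is low, so it is the tin.
- Slim bottle at (231,152).
- White carton at (241,189).
- Cardboard carton at (264,131).

I choose (282,191) and will check it in a close crop and measure.

Run:
```python
from h import *
im,p=load('t0.png')
c=cv2.resize(im[95:255,185:345],(600,600),interpolation=cv2.INTER_CUBIC)
s,q=load('s0.png')
d=cv2.resize(s[145:285,140:310],(700,576),interpolation=cv2.INTER_CUBIC)
cv2.imwrite('pics/c1.png',c[:,:,::-1]);cv2.imwrite('pics/c2.png',d[:,:,::-1])
```

```text
(no output)
```

View pics/c1.png

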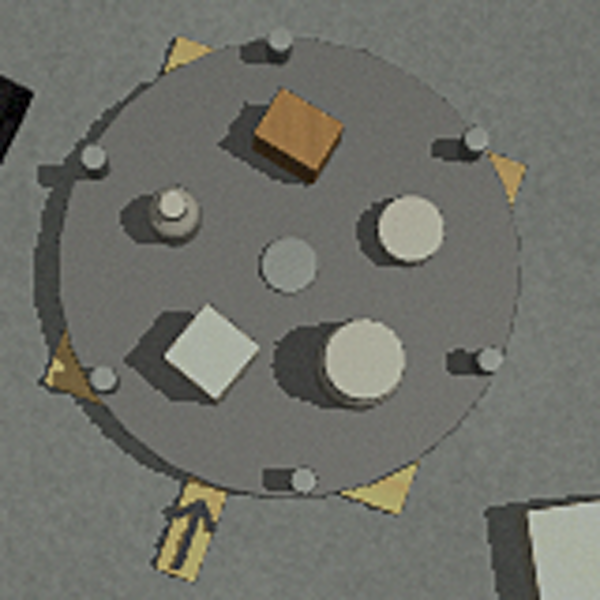

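View pics/c2.png

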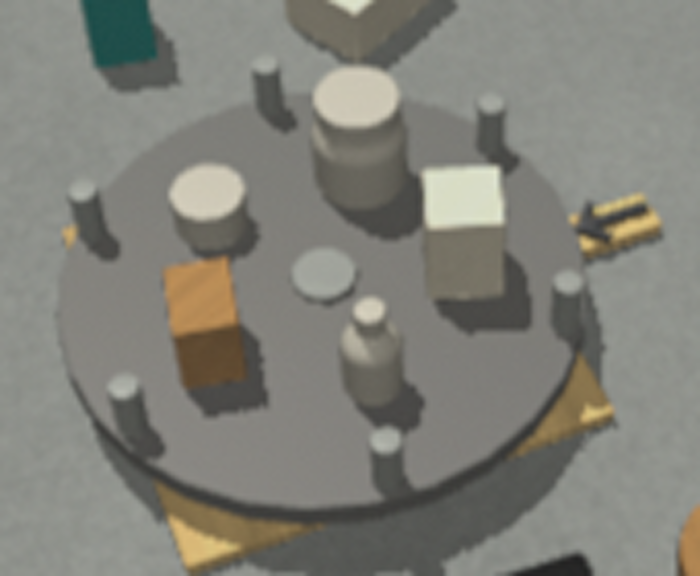

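The crop confirms it: the tub is at crop (365,360), tall with a broad lid. The tin is low and the bottle is slim. Now I measure the axis, posts, tub and tongue.

```bash
cat > meas.py <<'E'
from h import *
import sys
def f(x,y): return x/3.75+185-.37, y/3.75+95-.37
def circ(P):
    A=np.c_[P,np.ones(len(P))];b=-(P**2).sum(1);s=np.linalg.lstsq(A,b,rcond=None)[0];c=-s[:2]/2;return c,np.sqrt(c@c-s[2])
if __name__=='__main__':
    im,p=load('t0.png')
    posts=np.array([ray(p,*f(*c),.092)[:2] for c in [(280,42),(475,139),(489,360),(304,481),(103,379),(94,157)]])
    C,r=circ(posts);print('C',C,r)
    print('posts',posts.round(3),np.degrees(np.arctan2(*(posts-C).T[::-1])).round(1))
    hub=ray(p,*f(289,265),.052);print('hub',hub)
    tub=ray(p,*f(365,359),.125)[:2];print('tub',tub,np.linalg.norm(tub-C),np.degrees(np.arctan2(*(tub-C)[::-1])))
    hsv=cv2.cvtColor(im,cv2.COLOR_RGB2HSV)
    m=((hsv[...,0]>12)&(hsv[...,0]<35)&(hsv[...,1]>80)&(hsv[...,2]>90)).astype('u1')
    m[:, :224]=0;m[:,248:]=0;m[:222]=0;m[252:]=0
    m=cv2.morphologyEx(m,cv2.MORPH_CLOSE,np.ones((5,5)))
    v,u=np.nonzero(m);R=cv2.minAreaRect(np.c_[u,v].astype('f4'));print(R,len(u))
    P=np.array([ray(p,*b,.016)[:2] for b in cv2.boxPoints(R)]);print(P)
    for a,b in [(1,0),(2,1)]:
        e=P[a]-P[b]; print(np.linalg.norm(e),np.degrees(np.arctan2(e[1],e[0])))
    m0=P.mean(0);Q=np.array([ray(p,a,b,.016)[:2] for a,b in zip(u,v)]);print('tongue mid',Q.mean(0),'front dir',np.degrees(np.arctan2(*(Q.mean(0)-C)[::-1])))
    for n,(a,b),z in [('carton_c',(341,248),.05),('tape',(149,190),.024),('stapler',(178,138),.05)]: print(n,ray(p,a,b,z))
E
python3 meas.py
```

```text
C [ 0.57685501 -0.0079647 ] 0.14938855995735148
posts [[ 0.726 -0.004]
 [ 0.656 -0.135]
 [ 0.506 -0.139]
 [ 0.428 -0.013]
 [ 0.499  0.12 ]
 [ 0.649  0.123]] [   1.4  -58.  -118.5 -178.2  121.4   61.1]
hub [ 0.57840516 -0.00802297  0.052     ]
tub [ 0.50561439 -0.05314558] 0.08435957090019162 -147.61708754079228
((235.5410919189453, 235.8904266357422), (11.001867294311523, 25.63201141357422), 20.556045532226562) 283
[[0.37075497 0.09084585]
 [0.43342187 0.06571951]
 [0.42250162 0.03864863]
 [0.35988498 0.06389585]]
0.06751646121289617 -21.848354168645102
0.029190484690104008 -111.96888747172062
tongue mid [0.39651216 0.06488351] front dir 158.00410537333894
carton_c [ 0.35859636 -0.20770651  0.05      ]
tape [0.52310787 0.28989778 0.024     ]
stapler [0.65522051 0.20850703 0.05      ]
```

```bash
R='[-0.23,2.87,0,0,0,2.8,1]'; python3 -m crank '[[-0.23,2.87,0,0,0,2.8,1],[-0.23,2.87,0,0,0,2.8,1],[-0.23,2.87,0,0,0,2.8,1],[-0.23,2.87,0,0,0,2.8,1],[-0.23,2.87,0,0,0,2.8,1],[-0.23,2.87,0,0,0,2.8,1],[-0.23,2.87,0,0,0,2.8,1],[-0.23,2.87,0,0,0,2.8,1],[-0.23,2.87,0,0,0,2.8,1],[-0.23,2.87,0,0,0,2.8,1]]' 10
```

```text
time: 0.93
ee_pos: [0.4708, 0.4177, 0.2986]
tool_rot: [-2.936, -1.018, 0.016]
wrist_force: [-0.4, 1.1, -0.1]
width: 0.0234
```

```bash
cat > go.py <<'E'
# prints the tool-frame error to a target (finger angle about the axis in deg, radius, tcp z)
from h import *
from scipy.spatial.transform import Rotation as Ro
import sys
C=np.array([.577,-.008])
def err(a,r,z):
    s=ctrl.sense();R=Ro.from_rotvec(s['tool_rot']);p=np.array(s['ee_pos'])
    t=np.radians(a);g=np.array([*(C+r*np.array([np.cos(t),np.sin(t)])),z])
    ph=t+np.pi/2  # tool x along ccw tangent, z down
    x=np.array([np.cos(ph),np.sin(ph),0]);zz=np.array([0,0,-1.]);G=Ro.from_matrix(np.c_[x,np.cross(zz,x),zz])
    print('tool shift cm',(R.inv().apply(g-p)*100).round(2),'turn deg',np.degrees((R.inv()*G).as_rotvec()).round(2))
    d=p[:2]-C;print('now angle',np.degrees(np.arctan2(d[1],d[0])).round(2),'r',np.linalg.norm(d).round(4),'z',p[2].round(4),'F',np.round(s['wrist_force'],1),'w',s['width'],'t',s['time'])
err(*map(float,sys.argv[1:4]))
E
python3 -m crank '[[-0.23,2.87,0,0,0,2.8,1],[-0.23,2.87,0,0,0,2.8,1],[-0.23,2.87,0,0,0,2.8,1],[-0.23,2.87,0,0,0,2.8,1],[-0.23,2.87,0,0,0,2.8,1],[-0.23,2.87,0,0,0,2.8,1],[-0.23,2.87,0,0,0,2.8,1],[-0.23,2.87,0,0,0,2.8,1],[-0.23,2.87,0,0,0,2.8,1],[-0.23,2.87,0,0,0,2.8,1]]' 10
python3 -m crank '[[-0.23,2.87,0,0,0,2.8,1],[-0.23,2.87,0,0,0,2.8,1],[-0.23,2.87,0,0,0,2.8,1],[-0.23,2.87,0,0,0,2.8,1],[-0.23,2.87,0,0,0,2.8,1],[-0.23,2.87,0,0,0,2.8,1],[-0.23,2.87,0,0,0,2.8,1],[-0.23,2.87,0,0,0,2.8,1],[-0.23,2.87,0,0,0,2.8,1],[0,0,0,0,0,0,1]]' 10
python3 go.py -102 .15 .134
```

```text
time: 1.77
ee_pos: [0.5739, 0.1367, 0.2847]
tool_rot: [-3.105, -0.238, 0.036]
wrist_force: [-0.3, -0.2, 0.1]
width: 0.0007
time: 2.6
ee_pos: [0.5346, -0.1372, 0.2762]
tool_rot: [-3.085, 0.497, 0.052]
wrist_force: [0.5, -0.8, 0.1]
width: 0.0006
tool shift cm [ 2.12  1.47 14.14] turn deg [-0.75  2.   -6.32]
now angle -108.18 r 0.136 z 0.2762 F [ 0.5 -0.8  0.1] w 0.0005683760291447275 t 2.6
```

```bash
python3 -m crank '[[0.5,0.4,0,-0.2,0.5,-1.6,1],[0.5,0.4,0,-0.2,0.5,-1.6,1],[0.5,0.4,0,-0.2,0.5,-1.6,1],[0.5,0.4,0,-0.2,0.5,-1.6,1],[0,0,2,0,0,0,1],[0,0,2,0,0,0,1],[0,0,2,0,0,0,1],[0,0,2,0,0,0,1],[0,0,0,0,0,0,1],[0,0,0,0,0,0,1]]'
python3 go.py -102 .15 .134
```

```text
time: 3.43
ee_pos: [0.549, -0.1589, 0.1915]
tool_rot: [3.125, -0.319, -0.002]
wrist_force: [0.6, -0.2, 0.1]
width: 0.0005
tool shift cm [-0.39 -0.35  5.75] turn deg [0.04 0.06 0.35]
now angle -100.5 r 0.1535 z 0.1915 F [ 0.6 -0.2  0.1] w 0.0005252937814609761 t 3.4333
```

```bash
python3 -m crank '[[-0.1,-0.1,0.8,0,0,0,1],[-0.1,-0.1,0.8,0,0,0,1],[-0.1,-0.1,0.8,0,0,0,1],[0,0,0.8,0,0,0,1],[0,0,0.8,0,0,0,1],[0,0,0.8,0,0,0,1],[0,0,0.4,0,0,0,1],[0,0,0.4,0,0,0,1],[0,0,0,0,0,0,1],[0,0,0,0,0,0,1]]'
python3 go.py -102 .15 .134; python3 -c "
from h import *
im,p=snap('top','t1.png');cv2.imwrite('pics/t1c.png',cv2.resize(im[85:265,170:350],(600,600),interpolation=cv2.INTER_CUBIC)[:,:,::-1])
im,p=snap('scene','s1.png')"
```

```text
time: 4.27
ee_pos: [0.5483, -0.1547, 0.1327]
tool_rot: [3.125, -0.317, 0.005]
wrist_force: [-0.4, -0.1, 0.4]
width: 0.0005
tool shift cm [-0.25  0.05 -0.13] turn deg [ 0.   -0.17  0.42]
now angle -101.06 r 0.1495 z 0.1327 F [-0.4 -0.1  0.4] w 0.0005423855287502307 t 4.2667
```

View pics/t1c.png

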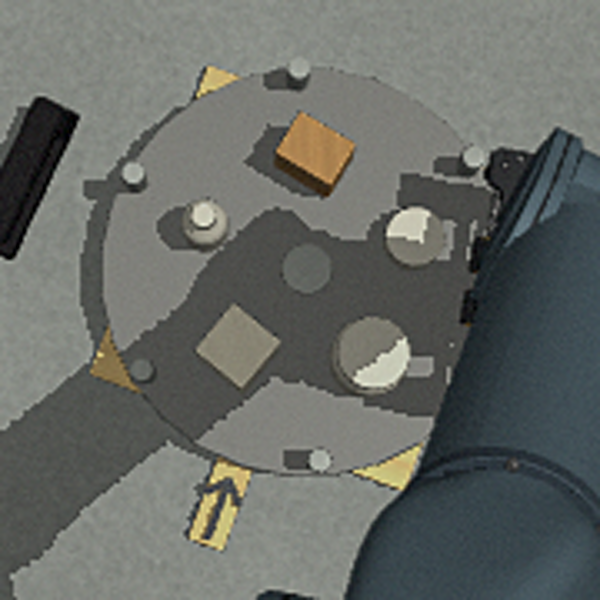

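View pics/s1.png

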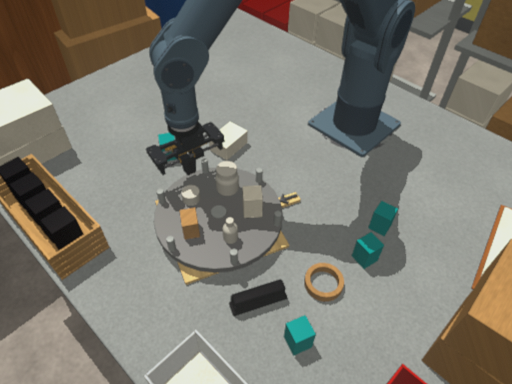

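```bash
python3 -m crank '[[-0.2,0,0,0,0,0.8,1],[-0.3,0,0,0,0,1.2,1],[-0.39,-0.01,0,0,0,1.5,1],[-0.39,-0.01,0,0,0,1.5,1],[-0.39,-0.01,0,0,0,1.5,1],[-0.39,-0.01,0,0,0,1.5,1],[-0.39,-0.01,0,0,0,1.5,1],[-0.39,-0.01,0,0,0,1.5,1],[-0.39,-0.01,0,0,0,1.5,1],[-0.39,-0.01,0,0,0,1.5,1]]'
python3 go.py -162 .15 .134
```

```text
time: 5.2
ee_pos: [0.5127, -0.1424, 0.1346]
tool_rot: [3.054, -0.735, 0.014]
wrist_force: [0.4, -1.3, -0.4]
width: 0.0002
tool shift cm [-10.98  -4.28  -0.03] turn deg [-0.28 -0.43 44.94]
now angle -115.59 r 0.149 z 0.1346 F [ 0.4 -1.3 -0.4] w 0.0002476691889194986 t 5.2
```

```bash
python3 -m crank '[[-0.45,-0.01,0,0,0,1.7,1],[-0.5,-0.01,0,0,0,1.9,1],[-0.5,-0.01,0,0,0,1.9,1],[-0.5,-0.01,0,0,0,1.9,1],[-0.5,-0.01,0,0,0,1.9,1],[-0.5,-0.01,0,0,0,1.9,1],[-0.5,-0.01,0,0,0,1.9,1],[-0.5,-0.01,0,0,0,1.9,1],[-0.45,-0.01,0,0,0,1.7,1],[-0.4,-0.01,0,0,0,1.5,1]]'
python3 go.py -162 .15 .134; python3 -c "
from h import *
im,p=snap('top','t2.png');cv2.imwrite('pics/t2c.png',cv2.resize(im[85:265,170:350],(600,600),interpolation=cv2.INTER_CUBIC)[:,:,::-1])"
```

```text
time: 6.03
ee_pos: [0.471, -0.112, 0.1346]
tool_rot: [-2.879, 1.256, -0.017]
wrist_force: [1.4, -0.8, 0.5]
width: 0.0001
tool shift cm [-6.71 -1.23  0.  ] turn deg [-0.39 -0.48 24.84]
now angle -135.57 r 0.1485 z 0.1346 F [ 1.4 -0.8  0.5] w 0.00010023861594319174 t 6.0333
```

View pics/t2c.png

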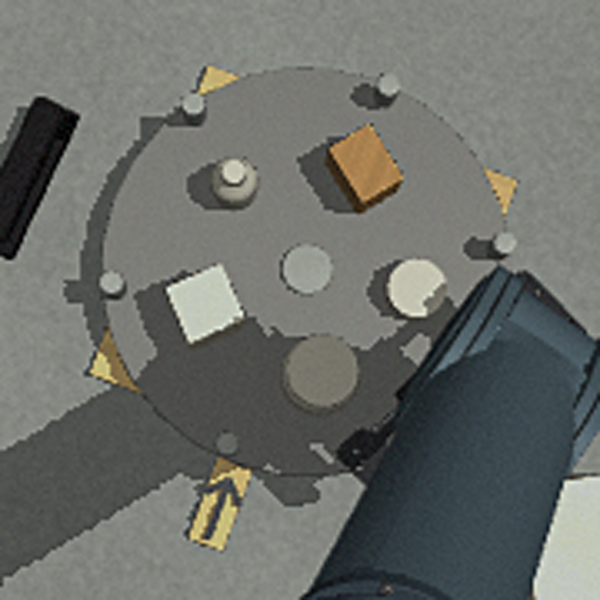

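```bash
python3 -m crank '[[-0.45,0,0,0,0,1.6,1],[-0.5,0,0,0,0,1.8,1],[-0.5,0,0,0,0,1.8,1],[-0.5,0,0,0,0,1.8,1],[-0.5,0,0,0,0,1.8,1],[-0.5,0,0,0,0,1.8,1],[-0.45,0,0,0,0,1.7,1],[-0.4,0,0,0,0,1.5,1],[-0.3,0,0,0,0,1.2,1],[-0.2,0,0,0,0,0.8,1]]'
python3 go.py -162 .15 .134; python3 -c "
from h import *
im,p=snap('top','t3.png');cv2.imwrite('pics/t3c.png',cv2.resize(im[85:265,170:350],(600,600),interpolation=cv2.INTER_CUBIC)[:,:,::-1])"
```

```text
time: 6.92
ee_pos: [0.4449, -0.0754, 0.1348]
tool_rot: [-2.66, 1.666, -0.021]
wrist_force: [0.5, -0.3, -0.8]
width: 0.0004
tool shift cm [-2.35  0.03  0.05] turn deg [-0.59 -0.51  7.89]
now angle -152.98 r 0.1483 z 0.1348 F [ 0.5 -0.3 -0.8] w 0.00043785216419844675 t 6.9167
```

View pics/t3c.png

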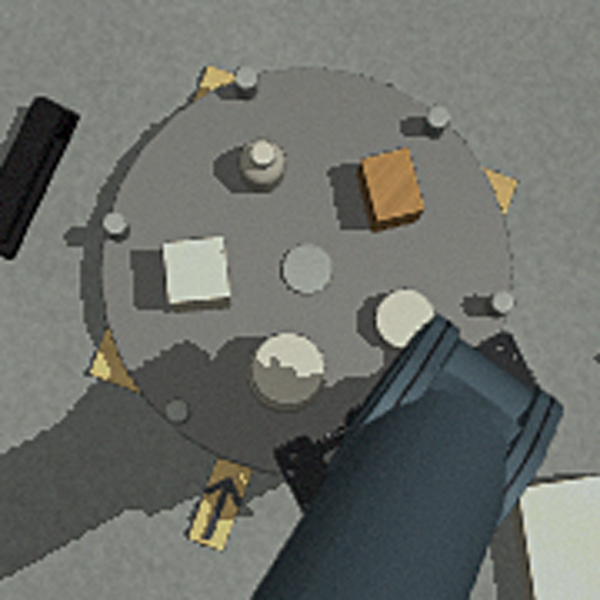

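```bash
cat > ang.py <<'E'
from h import *
import sys,json
im,p=load(sys.argv[1]);C=np.array([.577,-.008])
g=lambda x,y:(x/3.3333+170-.35,y/3.3333+85-.35)
for (x,y) in json.loads(sys.argv[2]):
    d=ray(p,*g(x,y),.092)[:2]-C;a=np.degrees(np.arctan2(d[1],d[0]));print('post',a.round(1),(a%60).round(2),np.linalg.norm(d).round(4))
x,y=json.loads(sys.argv[3]);d=ray(p,*g(x,y),.125)[:2]-C;a=np.degrees(np.arctan2(d[1],d[0]));print('tub',a,np.linalg.norm(d),'offset mm from front line',np.linalg.norm(d)*1000*np.sin(np.radians(a-158)))
E
python3 ang.py t3.png '[[246,78],[438,118],[503,302],[115,225],[177,410]]' '[289,367]'
```

```text
post 17.1 17.06 0.1503
post -42.8 17.18 0.1498
post -102.6 17.45 0.1502
post 77.4 17.43 0.1493
post 136.9 16.86 0.1487
tub 167.57784203491588 0.08259325798227751 offset mm from front line 13.742479150759259
```

```bash
python3 -m crank '[[-0.25,0,0,0,0,1,1],[-0.3,0.01,0,0,0,1.2,1],[-0.3,0.01,0,0,0,1.2,1],[-0.3,0.01,0,0,0,1.2,1],[-0.3,0.01,0,0,0,1.1,1],[-0.25,0.01,0,0,0,0.8,1],[-0.25,0.01,0,0,0,0.6,1],[-0.2,0,0,0,0,0.5,1],[-0.1,0,0,0,0,0.2,1],[0,0,0,0,0,0,1]]'
python3 go.py -162 .15 .134; python3 -c "
from h import *
im,p=snap('top','t4.png');cv2.imwrite('pics/t4c.png',cv2.resize(im[85:265,170:350],(600,600),interpolation=cv2.INTER_CUBIC)[:,:,::-1])"
```

```text
time: 7.8
ee_pos: [0.4357, -0.0525, 0.1348]
tool_rot: [-2.526, 1.86, -0.022]
wrist_force: [0.7, -0.2, 0.4]
width: 0.0003
tool shift cm [0.13 0.19 0.07] turn deg [-0.68 -0.5  -0.75]
now angle -162.51 r 0.1481 z 0.1348 F [ 0.7 -0.2  0.4] w 0.00031838732113101723 t 7.8
```

View pics/t4c.png

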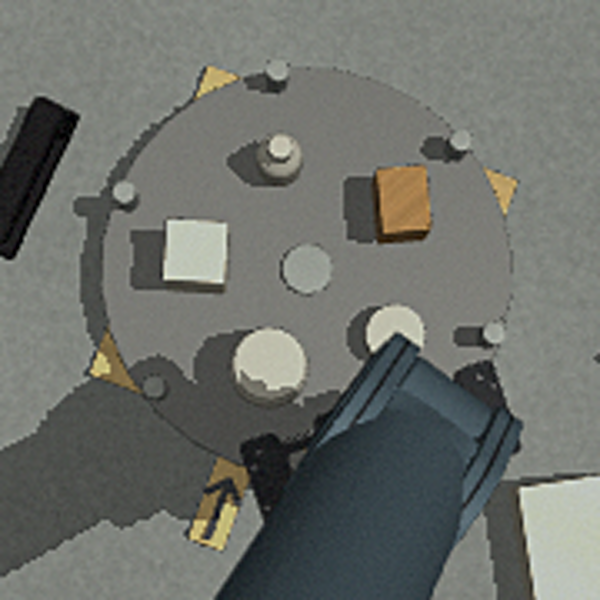

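```bash
python3 ang.py t4.png '[[277,71],[461,141],[493,333],[124,193],[153,386]]' '[270,363]'
python3 -m crank '[[0.2,0,0,0,0,0,1],[0.3,0,0,0,0,0,1],[0.3,0,0,0,0,0,1],[0,0,0,0,0,0,1],[0,0,-1.5,0,0,0,1],[0,0,-2,0,0,0,1],[0,0,-2.5,0,0,0,1],[0,0,-2.5,0,0,0,1],[0,0,-2.5,0,0,0,1],[0,0,-2.5,0,0,0,1]]'
python3 go.py -162 .15 .134
```

```text
post 7.8 7.78 0.1501
post -52.3 7.66 0.1501
post -112.1 7.91 0.1491
post 67.7 7.69 0.1497
post 127.1 7.05 0.1495
tub 157.79100774194566 0.0835974521970137 offset mm from front line -0.30492964243250087
time: 8.68
ee_pos: [0.4322, -0.0624, 0.2703]
tool_rot: [2.521, -1.865, 0.004]
wrist_force: [-0.1, 0.2, 0.4]
width: 0.0006
tool shift cm [-0.78 -0.48 13.62] turn deg [ 0.17 -0.3  -0.99]
now angle -159.41 r 0.1547 z 0.2703 F [-0.1  0.2  0.4] w 0.0005730162701053356 t 8.6833
```

```bash
python3 -m crank '[[2,0,-0.5,0,0,0,1],[3,0,-0.5,0,0,0,1],[3,0,0,0,0,0,1],[3,0,0,0,0,0,1],[3,0,0,0,0,0,1],[3,0,0,0,0,0,1],[3,0,0,0,0,0,1],[2,0,0,0,0,0,1],[0,0,0,0,0,0,1],[0,0,0,0,0,0,1]]'
python3 -c "
from h import *
im,p=snap('top','t5.png');cv2.imwrite('pics/t5c.png',cv2.resize(im[85:265,170:350],(600,600),interpolation=cv2.INTER_CUBIC)[:,:,::-1]);snap('scene','s5.png')"
```

```text
time: 9.52
ee_pos: [0.5015, -0.2801, 0.2852]
tool_rot: [-2.532, 1.856, -0.007]
wrist_force: [-0.5, -0.4, -0.6]
width: 0.0005
```

View pics/t5c.png

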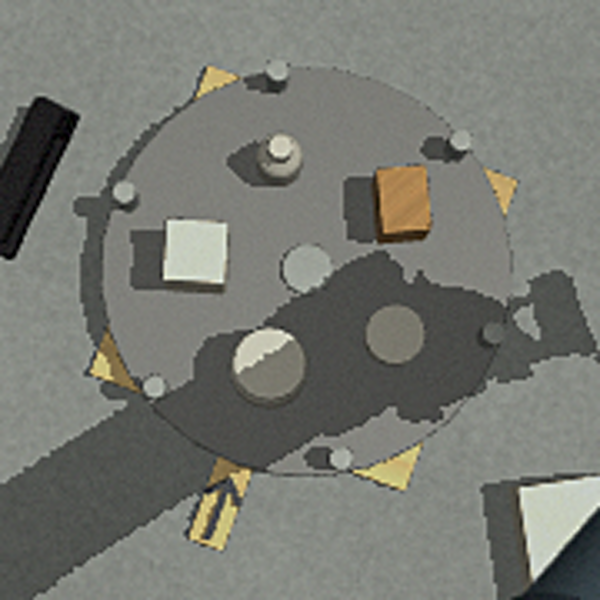

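View pics/s5.png

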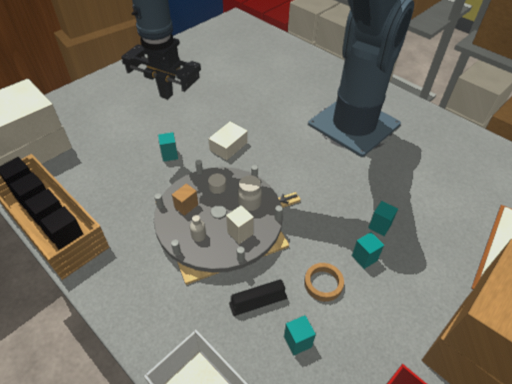

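```bash
python3 ang.py t5.png '[[277,71],[461,141],[493,333],[124,193],[153,386],[341,459]]' '[269,362]'; python3 -c "
from h import *
ctrl.close_job()"
```

```text
post 7.8 7.78 0.1501
post -52.3 7.66 0.1501
post -112.1 7.91 0.1491
post 67.7 7.69 0.1497
post 127.1 7.05 0.1495
post -172.2 7.81 0.1497
tub 157.1402515659607 0.08317712852363246 offset mm from front line -1.2480626498230705
the job is handed in; nothing more can be done
```

I turned the carousel about 54° clockwise, pushing one finger post with the closed fingertips. The tub now stands at the front in line with the arrow, and the job is handed in. The hand-in gives no verdict, so what follows rests on my own camera and force readings.

- **Tub position:** in the last top picture its centre is about 1 mm off the front line (limit 12 mm). The six posts put the tub's place at 157.7°, against 158.0° measured for the arrow.
- **Tray at rest:** the posts had not moved between the last push and the final picture.
- **Other things:** everything on the tray looked upright and in its place. I judged the tape roll, white carton and stapler by eye only; they appeared not to have moved.
- **Forces and time:** sensed wrist force during the pushes was about 1–2 N, read at the end of each push only. The job took about 10 s of the 61 s allowed.
- **Hand:** lifted and drawn well clear, touching nothing.

None of my checks failed. The largest disagreement was in the tub's own angle, which read 157.1° in the last picture and 157.8° in the one before.

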